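# Feel which microscope focus wheels bind and tag them

## Task

Three focus-drive units for the microscopes stand on the test rail; any of them may run free or bind, and they look alike. Stroke each black wheel round by at least an eighth of a turn with light fingertip pressure (never more than 15 N) to feel its drag, leave it turned, and slide that unit's yellow tag fully to the green end if it runs free or fully to the red end if it binds. Leave the other things on the bench where they are.

Things in the scene. Friction and masses are not known exactly. Their poses are not given: they have to be found in the camera images.
- test_rail: fixed aluminium base plate 260 x 420 mm, 10 mm thick, carrying three focus-drive units in a row. Origin on the table surface; its z is up, its y runs along the row towards the left-hand unit (seen by the robot at yaw 0), its x away from the robot. The plate spans x -115..+145 mm, y -210..+210 mm. Wheel axes at x=0, y=+130 (a), 0 (b), -130 (c); tag tracks at x=-90 with the same y; a closed white supply block 62 x 62 mm, 62 mm high, at x=+105, y=0 (not to be touched).
- unit_a: sprung spindle of the left unit with all it carries (its wheel); origin on the wheel axis at the centre of the wheel's top face (65 mm above the table), z up. It can be pressed straight down: it gives only after a preload of 0.3 to 3.5 N (the lower values in a binding unit), then by 1.5 N per mm, and is solid after 6.5 mm; it springs back when let go. Only the wheel can be seen; the black box below it hides what may rub.
- wheel_a_top (a point): centre of the top face of the left wheel: a flat, smooth, black horizontal disc 96 mm in diameter, 12 mm thick (z 53 to 65 mm above the table), with a white radial line 15 to 45 mm from the centre (along the wheel's own x) that shows how far it has turned. It is stroked round by a fingertip pressed on the face, 20 to 40 mm from the axis: at 6 to 10 N even a binding wheel follows; at less the finger may slip.
- wheel_a (a joint): angle of the left wheel (rad, counter-clockwise from above positive, endless; starts within 0.15 of 0, line towards +x of the rail). A free-running wheel takes under 0.005 N m to turn (under 0.15 N at 34 mm) and after a flick coasts on by 0.5 rad or more (for a second or so); a binding one takes 0.02 to 0.07 N m (0.6 to 2 N at 34 mm), steadily, and stops dead within 0.1 rad.
- flag_a_top (a point): centre of the top of the yellow tag of the left unit: an upright block 14 x 14 mm, 26 mm high (z 21.5 to 47.5 mm above the table), that slides along the rail's y on a white track 74 mm long in front of its wheel. Green paint at the track's +y (left) end means free-running, red at its -y (right) end means binding.
- flag_a (a joint): position of that tag along the track (m): 0 in the middle, +0.024 at the stop over green, -0.024 at the stop over red; starts within 4 mm of 0. It slides with about 1 N of friction and stays where it is left.
- unit_b: sprung spindle of the middle unit with all it carries (its wheel); origin on the wheel axis at the centre of the wheel's top face (65 mm above the table), z up. It can be pressed straight down: it gives only after a preload of 0.3 to 3.5 N (the lower values in a binding unit), then by 1.5 N per mm, and is solid after 6.5 mm; it springs back when let go. Only the wheel can be seen; the black box below it hides what may rub.
- wheel_b_top (a point): centre of the top face of the middle wheel: a flat, smooth, black horizontal disc 96 mm in diameter, 12 mm thick (z 53 to 65 mm above the table), with a white radial line 15 to 45 mm from the centre (along the wheel's own x) that shows how far it has turned. It is stroked round by a fingertip pressed on the face, 20 to 40 mm from the axis: at 6 to 10 N even a binding wheel follows; at less the finger may slip.
- wheel_b (a joint): angle of the middle wheel (rad, counter-clockwise from above positive, endless; starts within 0.15 of 0, line towards +x of the rail). A free-running wheel takes under 0.005 N m to turn (under 0.15 N at 34 mm) and after a flick coasts on by 0.5 rad or more (for a second or so); a binding one takes 0.02 to 0.07 N m (0.6 to 2 N at 34 mm), steadily, and stops dead within 0.1 rad.
- flag_b_top (a point): centre of the top of the yellow tag of the middle unit: an upright block 14 x 14 mm, 26 mm high (z 21.5 to 47.5 mm above the table), that slides along the rail's y on a white track 74 mm long in front of its wheel. Green paint at the track's +y (left) end means free-running, red at its -y (right) end means binding.
- flag_b (a joint): position of that tag along the track (m): 0 in the middle, +0.024 at the stop over green, -0.024 at the stop over red; starts within 4 mm of 0. It slides with about 1 N of friction and stays where it is left.
- unit_c: sprung spindle of the right unit with all it carries (its wheel); origin on the wheel axis at the centre of the wheel's top face (65 mm above the table), z up. It can be pressed straight down: it gives only after a preload of 0.3 to 3.5 N (the lower values in a binding unit), then by 1.5 N per mm, and is solid after 6.5 mm; it springs back when let go. Only the wheel can be seen; the black box below it hides what may rub.
- wheel_c_top (a point): centre of the top face of the right wheel: a flat, smooth, black horizontal disc 96 mm in diameter, 12 mm thick (z 53 to 65 mm above the table), with a white radial line 15 to 45 mm from the centre (along the wheel's own x) that shows how far it has turned. It is stroked round by a fingertip pressed on the face, 20 to 40 mm from the axis: at 6 to 10 N even a binding wheel follows; at less the finger may slip.
- wheel_c (a joint): angle of the right wheel (rad, counter-clockwise from above positive, endless; starts within 0.15 of 0, line towards +x of the rail). A free-running wheel takes under 0.005 N m to turn (under 0.15 N at 34 mm) and after a flick coasts on by 0.5 rad or more (for a second or so); a binding one takes 0.02 to 0.07 N m (0.6 to 2 N at 34 mm), steadily, and stops dead within 0.1 rad.
- flag_c_top (a point): centre of the top of the yellow tag of the right unit: an upright block 14 x 14 mm, 26 mm high (z 21.5 to 47.5 mm above the table), that slides along the rail's y on a white track 74 mm long in front of its wheel. Green paint at the track's +y (left) end means free-running, red at its -y (right) end means binding.
- flag_c (a joint): position of that tag along the track (m): 0 in the middle, +0.024 at the stop over green, -0.024 at the stop over red; starts within 4 mm of 0. It slides with about 1 N of friction and stays where it is left.
- objective: bystander: steel microscope objective, 26 mm diameter, 42 mm tall, standing on the rail's plate behind the units; origin under its centre
- spacer_ring: bystander: brass ring 40 mm diameter, 10 mm high, on the rail's plate; origin under its centre
- small_beaker: bystander: glass beaker 52 mm diameter, 70 mm tall; origin under its centre
- drop_bottle: bystander: amber bottle 38 mm diameter, 85 mm tall; origin under its centre
- screwdriver: bystander: screwdriver 160 mm long lying on the table

How it is judged:
By the outcome, as a careful person would: the job done as asked, in the order asked, and still so for the second after the job is handed in, with the robot touching nothing.
It also fails if it takes over 72 s, if anything falls off the work surface, if the arm or the gripper's body presses on something with over 40 N, if the wrist force passes 120 N, or if a joint passes its speed limit or range.

## Robot

A 7-joint arm with a two-finger parallel gripper is mounted at the origin on the work surface. World frame = base frame: x ahead of the robot, y to its left, z up, the work surface at z = 0. Lengths are in m, angles in rad, forces in N, time in s.
With the tool pointing down it reaches from about 0.4 to 0.9 m from the base axis. Payload 5.5 kg.
Tool frame: the origin (TCP) lies midway between the tips of the shut fingers; the grasp point (between the pads) lies robot.grasp_offset behind it (robot.grasp_offset is the distance from the TCP to the grasp point, in m); z points along the fingers, x is the direction in which the jaws open and shut, and the axes are right-handed (so a half turn about z gives the same grasp; the last joint's range is limited). The gripper opens to 92 mm and grips with 3 to 60 N. Pads are 19 mm wide; open, the fingers measure 130 mm over their backs; the gripper's body (75 mm by 190 mm) begins 47 mm behind the grasp point.
Start: joints at [1.393, 0.501, -0.427, 1.55, 0.221, 1.138, -0.21], TCP at [0.277, -0.588, 0.227] pointing down, gripper open.
Joint ranges: [-2.88, 2.88], [-0.31, 2.03], [-1.54, 1.56], [0.2, 2.42], [-1.41, 4.55], [0.19, 2.02], [-2.57, 2.57]. Speed limits (rad/s): [2.57, 2.57, 3.14, 3.14, 3.14, 3.14, 3.14].

## Interface

Orientations are given as a unit quaternion [w, x, y, z].
In Python, from workcell import sensors, optics, robot gives the robot as it stands.
- The arm moves only by the shell command python3 -m pendant 'ROWS' [FORCE]. ROWS is a JSON object of lists of equal length, an entry for each row: "grip": the gripper's target within -1 to 1 (shut at 1, half-way at 0, fully open at -1); "xyz": the shift along the world's x, y, z in units of 50 mm (1.0 is 50 mm), a list of three; "turn": the turn, a rotation vector about the world's x, y, z in units of 6 degrees (1.0 is 6 degrees), a list of three. A call has 1 to 12 rows; each row is the pose to reach, as a shift and turn from the pose measured when the call began; what a row does not reach only later rows make up. A row lasts 1/10 s, in which the tool goes at most 50 mm and 8.59 degrees, less where a joint would pass 70% of its speed; a pose out of reach is approached as far as the arm can. A call with a gripper value outside its range is refused whole. The fingers move at their own pace and stop on an object; FORCE is the grip in N (left out, the last holds). Time passes only in rows, so rows that repeat a pose let the fingers close. It gives the time, the measured TCP pose, the force and the opening at its end, in the units of the state.
- sensors.get_state(): the state, without advancing time (a new reading comes with each control period).
- optics.grab_frame(name): name is "scene" or "top" or "wrist"; returns the picture (384x512x3 uint8, red, green, blue); there is no depth.
- optics.calibration(name): a dict with "fx", "fy", "cx", "cy" (pixels), "dist_coeffs" ([k1, k2, p1, p2, k3] as OpenCV has them; the pictures are not rectified), "R" (3x3) and "t" (3): a world point X has camera coordinates R X + t. Camera axes: x right, y down, z forward; pixel columns grow to the right and rows downward; lengths in m; the calibration is good to about 2 mm. A picture is of the moment at which its call begins: read the wrist's pose just before it. calibration takes no time and is no camera call; for the wrist camera it gives the pose at the moment of the call.
- robot.job_done(): hands the job in, once; it reports no verdict.
The state is a dict: "clock": time; "joint_pos": joint angles; "joint_velocities": joint speeds; "joint_torque": joint torques, N m; "tool_pos": TCP position; "ee_rot": TCP orientation; "ft_force": force on the tool from outside, world axes, zero at the start; "wrist_torque": the same for the moment, N m; "grip_width": opening from 0.0 (shut) to 1.0 (fully open).
Only numpy, scipy, OpenCV 4.12 (cv2) and the standard library are available. Lean on these libraries where they do the work, as an engineer would, in place of code of your own. Each camera call takes 0.05 s, during which the arm holds its last target. There are 200 camera calls.

## Working session

There is one attempt and no reset: what is moved stays moved. The work goes in short steps, Python scripts to look and compute and a shell command to move; the robot and the scene stay as the last step left them, time stands still between calls to the robot, and variables do not carry over. Pictures are saved under pics/ and viewed, about 8 in all and at most 12, crops included, and the job is handed in when it is done.

```bash
mkdir -p pics; ls
python3 - <<'E'
from workcell import sensors, optics, robot
import cv2,numpy as np
s=sensors.get_state()
print({k:np.round(v,3).tolist() for k,v in s.items()}, robot.grasp_offset)
a=optics.grab_frame("top");b=optics.grab_frame("scene")
cv2.imwrite("pics/top0.png",a[:,:,::-1]);cv2.imwrite("pics/scene0.png",b[:,:,::-1])
for n in("top","scene","wrist"):print(n,optics.calibration(n))
E
```

```text
pics
{'clock': 0.0, 'joint_pos': [1.393, 0.502, -0.427, 1.551, 0.221, 1.138, -0.21], 'joint_velocities': [-0.0, 0.0, 0.001, -0.002, 0.002, 0.0, 0.001], 'joint_torque': [0.001, -56.66, -5.816, -27.911, -0.069, 0.031, 0.0], 'tool_pos': [0.277, -0.587, 0.226], 'ee_rot': [-0.001, 0.845, -0.535, -0.001], 'ft_force': [0.643, -0.129, 0.081], 'wrist_torque': [0.004, -0.024, -0.049], 'grip_width': 1.0} 0.0188
top {'fx': 391.79266545529407, 'fy': 391.79266545529407, 'cx': 253.8986869606435, 'cy': 197.03671975307017, 'dist_coeffs': array([-0.12897851,  0.        ,  0.        ,  0.        ,  0.        ]), 'R': array([[-0.12284204, -0.99241535,  0.00464874],
       [-0.9619772 ,  0.11792035, -0.24636287],
       [ 0.24394611, -0.0347357 , -0.96916651]]), 't': array([0.08651342, 0.61827004, 0.91002429])}
scene {'fx': 413.3449235808106, 'fy': 413.3449235808106, 'cx': 255.49987161045001, 'cy': 193.99958996697563, 'dist_coeffs': array([-0.03493422,  0.        ,  0.        ,  0.        ,  0.        ]), 'R': array([[ 0.59527141,  0.8033422 , -0.01712488],
       [ 0.51945659, -0.40099904, -0.75456254],
       [-0.61303899,  0.44027388, -0.65600466]]), 't': array([-0.3621322 , -0.24598625,  1.27859236])}
wrist {'fx': 332.07424214953966, 'fy': 332.07424214953966, 'cx': 257.0468118925759, 'cy': 194.91751382371942, 'dist_coeffs': array([-0.04566686,  0.        ,  0.        ,  0.        ,  0.        ]), 'R': array([[ 0.42688222, -0.9043044 , -0.00226142],
       [-0.87019758, -0.41145966,  0.27102975],
       [-0.24602388, -0.1137299 , -0.96256832]]), 't': array([-0.64866272, -0.03330049,  0.39129014])}
```

View pics/top0.png

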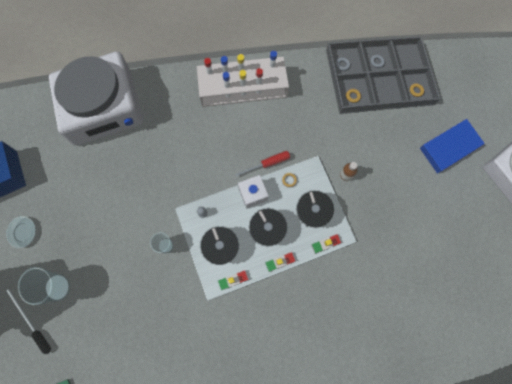

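View pics/scene0.png

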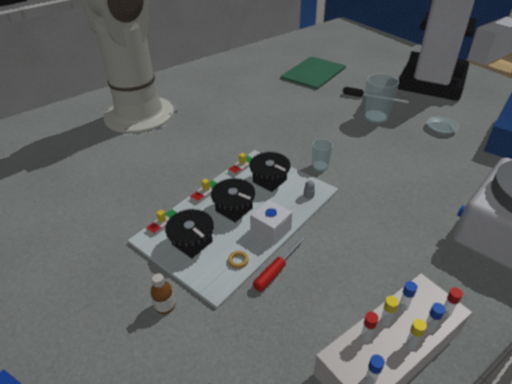

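The top view shows the rail at about (265,227), with wheels a (220,245), b (268,227) and c (315,209). The yellow tags are at (234,280), (281,262) and (328,243), green on the left and red on the right. The robot is below the picture, and the beaker (162,243) and bottle (350,170) stand off the plate.

```bash
cat > h.py <<'E'
from workcell import sensors, optics, robot
import cv2,numpy as np
def ray(name,uv,z,c=None):
    c=c or optics.calibration(name)
    K=np.array([[c['fx'],0,c['cx']],[0,c['fy'],c['cy']],[0,0,1]])
    p=cv2.undistortPoints(np.array(uv,float).reshape(-1,1,2),K,c['dist_coeffs']).reshape(-1,2)
    d=np.c_[p,np.ones(len(p))]@c['R']; o=-c['R'].T@c['t']
    return o+d*((z-o[2])/d[:,2])[:,None]
def blobs(m,lo,hi):
    n,l,s,ce=cv2.connectedComponentsWithStats(m.astype(np.uint8))
    return [(s[i,4],ce[i].round(1),l==i) for i in range(1,n) if lo<s[i,4]<hi]
E
python3 - <<'E'
from h import *
im=cv2.imread("pics/top0.png");hsv=cv2.cvtColor(im,cv2.COLOR_BGR2HSV)
roi=np.zeros(im.shape[:2],bool);roi[180:300,175:360]=1
H,S,V=[hsv[...,i].astype(int) for i in range(3)]
for nm,m,z,lo in(("yel",(H>20)&(H<33)&(S>120)&(V>150),.0475,8),("red",((H<8)|(H>172))&(S>130),.0215,15),("grn",(H>45)&(H<85)&(S>120),.0215,15)):
    for a,c,_ in blobs(m&roi,lo,2000):print(nm,a,c,ray("top",c,z).round(4)[0])
P=[]
for uv in((220,245),(268,227),(315,209)):
    g=np.zeros_like(roi);cv2_=np.zeros(im.shape[:2],np.uint8);cv2.circle(cv2_,uv,24,1,-1)
    m=((V<70)&(cv2_>0)).astype(np.uint8)
    cs=max(cv2.findContours(m,0,2)[0],key=cv2.contourArea)
    e=ray("top",cs.reshape(-1,2),.065)[:,:2]
    c,r=cv2.minEnclosingCircle(e.astype(np.float32));print("wheel",uv,c,r)
E
```

```text
yel 30 [328.2 241.8] [ 0.4921 -0.1639  0.0475]
yel 22 [279.3 261.2] [ 0.4594 -0.0336  0.0475]
yel 21 [231. 280.] [0.428  0.0916 0.0475]
red 46 [335.3 239.2] [ 0.4994 -0.1891  0.0215]
red 50 [289.6 257.7] [ 0.467  -0.0632  0.0215]
red 52 [242.4 275.9] [0.4359 0.0629 0.0215]
grn 45 [316.8 246.9] [ 0.4857 -0.1375  0.0215]
grn 42 [270.6 265.2] [ 0.454  -0.0121  0.0215]
grn 42 [223.1 283.4] [0.423  0.1138 0.0215]
wheel (220, 245) (0.5150473713874817, 0.11001534759998322) 0.04516935721039772
wheel (268, 227) (0.5473906397819519, -0.01529647782444954) 0.04560878127813339
wheel (315, 209) (0.5785238742828369, -0.14085251092910767) 0.04634895920753479
```

```bash
python3 -m pendant '{"grip":[1,1,1,1,1,1,1,1,1,1,1,1],"xyz":[[0.4,0.6,0],[0.9,1.4,0],[1.4,2.2,0],[1.9,3.0,0],[2.4,3.9,0],[2.9,4.7,0],[3.4,5.5,-0.2],[3.9,6.3,-0.4],[4.4,7.1,-0.7],[4.9,7.9,-1.0],[5.42,8.76,-1.3],[5.42,8.76,-1.3]],"turn":[[0,0,-0.5],[0,0,-1],[0,0,-1.4],[0,0,-1.85],[0,0,-1.85],[0,0,-1.85],[0,0,-1.85],[0,0,-1.85],[0,0,-1.85],[0,0,-1.85],[0,0,-1.85],[0,0,-1.85]]}' 10
python3 -m pendant '{"grip":[1,1,1],"xyz":[[0,0,0],[0,0,0],[0,0,0]],"turn":[[0,0,0],[0,0,0],[0,0,0]]}'
cat > look.py <<'E'
import sys
from h import *
s=sensors.get_state();c=optics.calibration("wrist");im=optics.grab_frame("wrist")
cv2.imwrite(f"pics/{sys.argv[1]}.png",im[:,:,::-1])
np.save("pics/"+sys.argv[1],c,allow_pickle=True)
print({k:np.round(s[k],4).tolist() for k in("clock","tool_pos","ee_rot","ft_force","grip_width")})
E
python3 look.py w1
```

```text
clock: 1.3
tool_pos: [0.5499, -0.14, 0.1592]
ee_rot: [-0.003, 0.792, -0.61, -0.003]
ft_force: [0.3, 0.9, -0.3]
grip_width: 0.023
clock: 1.6
tool_pos: [0.5493, -0.1417, 0.1593]
ee_rot: [-0.002, 0.792, -0.611, -0.002]
ft_force: [-0.0, 0.1, 0.0]
grip_width: 0.005
{'clock': 1.6, 'tool_pos': [0.5493, -0.1417, 0.1593], 'ee_rot': [-0.0023, 0.7916, -0.611, -0.0025], 'ft_force': [-0.0421, 0.096, 0.0448], 'grip_width': 0.005}
```

View pics/w1.png

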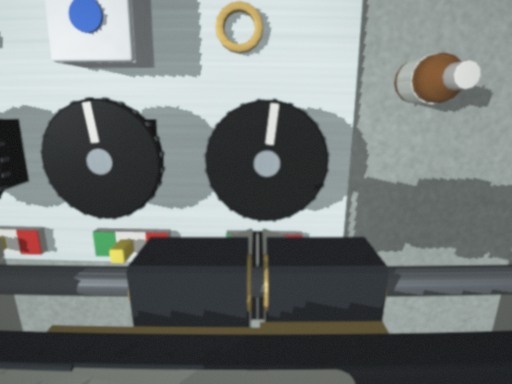

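```bash
cat > ang.py <<'E'
# wheel line angle in rail frame from a saved wrist/top view
import sys
from h import *
X=np.array([0.969,0.245]);Y=np.array([-0.245,0.969])
W=dict(a=(.5151,.1106),b=(.547,-.0154),c=(.5789,-.1414))
def wheel(im,cal,name):
    g=im.max(2).astype(int)
    v,u=np.mgrid[0:384,0:512];P=ray("",np.c_[u.ravel(),v.ravel()],.065,cal)[:,:2].reshape(384,512,2)
    c=np.array(W[name])
    for _ in range(3):
        d=P-c;r=np.hypot(d[...,0],d[...,1])
        m=((g<75)&(r<.054)).astype(np.uint8)
        cs=max(cv2.findContours(m,0,1)[0],key=cv2.contourArea)
        hull=cv2.convexHull(cs).reshape(-1,2);q=P[hull[:,1],hull[:,0]]
        ce,rad=cv2.minEnclosingCircle(q.astype(np.float32))
        if abs(rad-.048)<.003: c=np.array(ce)
    d=P-c;r=np.hypot(d[...,0],d[...,1])
    m=(g>130)&(r>.017)&(r<.042)
    bl=blobs(m,4,5000)
    out=[]
    for a,_,k in bl:
        e=d[k].mean(0);out.append((int(a),round(float(np.arctan2(e@Y,e@X)),3)))
    return c.round(4),round(rad,4),sorted(out)[-3:]
if __name__=="__main__":
    n=sys.argv[1];im=cv2.imread(f"pics/{n}.png");cal=np.load(f"pics/{n}.npy",allow_pickle=True).item()
    for w in sys.argv[2]:print(w,*wheel(im,cal,w))
E
python3 ang.py w1 abc
```

```text
a [0.5151 0.1106] 0.0233 []
b [ 0.5498 -0.0174] 0.0511 [(321, 0.265)]
c [ 0.5786 -0.1403] 0.0474 [(315, -0.118)]
```

The wrist view shows wheel c at (267,160) with its line pointing up to (272,105), so its start angle is about -0.12. Wheel b is at (100,160). Next I move to the start point of c's stroke, just above the face.

```bash
python3 -m pendant '{"grip":[1,1,1,1,1,1],"xyz":[[0,0.25,-0.5],[0,0.25,-1.0],[0,0.25,-1.5],[0,0.25,-1.75],[0,0.25,-1.79],[0,0.25,-1.79]],"turn":[[0,0,0],[0,0,0],[0,0,0],[0,0,0],[0,0,0],[0,0,0]]}'
python3 -m pendant '{"grip":[1,1,1,1],"xyz":[[0,0,-0.04],[0,0,-0.08],[0,0,-0.12],[0,0,-0.12]],"turn":[[0,0,0],[0,0,0],[0,0,0],[0,0,0]]}'
```

```text
clock: 2.25
tool_pos: [0.5496, -0.1302, 0.0703]
ee_rot: [-0.002, 0.791, -0.612, -0.002]
ft_force: [-0.4, 0.5, 0.9]
grip_width: 0.006
clock: 2.65
tool_pos: [0.5501, -0.1304, 0.0647]
ee_rot: [-0.003, 0.791, -0.612, -0.002]
ft_force: [0.9, -0.3, 1.9]
grip_width: 0.004
```

```bash
python3 -m pendant '{"grip":[1,1,1,1],"xyz":[[0,0,-0.03],[0,0,-0.06],[0,0,-0.06],[0,0,-0.06]],"turn":[[0,0,0],[0,0,0],[0,0,0],[0,0,0]]}'
```

```text
clock: 3.05
tool_pos: [0.5501, -0.1303, 0.062]
ee_rot: [-0.002, 0.791, -0.612, -0.002]
ft_force: [-1.6, 0.5, 5.5]
grip_width: 0.009
```

```bash
python3 -m pendant '{"grip":[1,1,1],"xyz":[[0,0,-0.02],[0,0,-0.03],[0,0,-0.03]],"turn":[[0,0,0],[0,0,0],[0,0,0]]}'
```

```text
clock: 3.35
tool_pos: [0.5502, -0.1303, 0.0609]
ee_rot: [-0.002, 0.791, -0.612, -0.001]
ft_force: [-2.3, 0.6, 7.2]
grip_width: 0.004
```

```bash
python3 -m pendant '{"grip":[1,1,1,1],"xyz":[[-0.022,-0.074,0],[-0.034,-0.152,0],[-0.036,-0.23,0],[-0.026,-0.308,0]],"turn":[[0,0,0],[0,0,0],[0,0,0],[0,0,0]]}'; python3 look.py c1; python3 ang.py c1 c
```

```text
clock: 3.75
tool_pos: [0.5496, -0.1448, 0.0615]
ee_rot: [-0.003, 0.791, -0.611, -0.001]
ft_force: [-0.7, 2.6, 5.3]
grip_width: 0.005
{'clock': 3.75, 'tool_pos': [0.5496, -0.1448, 0.0615], 'ee_rot': [-0.003, 0.7914, -0.6112, -0.0012], 'ft_force': [-0.6677, 2.5513, 5.2981], 'grip_width': 0.0051}
c [ 0.5789 -0.1414] 0.0522 [(33, -3.137), (767, 0.357)]
```

```bash
python3 -m pendant '{"grip":[1,1,1,1,1,1,1,1,1],"xyz":[[0.04,-0.142,-0.02],[0.118,-0.274,-0.02],[0.228,-0.382,-0.02],[0.36,-0.458,0.1],[0.508,-0.496,0.5],[0.508,-0.496,0.9],[0.3,-0.3,1.3],[0,0,1.6],[0,0,1.6]],"turn":[[0,0,0],[0,0,0],[0,0,0],[0,0,0],[0,0,0],[0,0,0],[0,0,0],[0,0,0],[0,0,0]]}'; python3 look.py c2; python3 ang.py c2 c;  python3 - <<'E'
from h import *
for i in range(4):
    s=sensors.get_state();print(s['clock'],s['ft_force'].round(2));optics.grab_frame("wrist")
E
python3 look.py c3; python3 ang.py c3 c
```

```text
clock: 4.7
tool_pos: [0.5499, -0.1438, 0.1435]
ee_rot: [-0.003, 0.792, -0.611, 0.0]
ft_force: [0.3, 0.8, 0.7]
grip_width: 0.003
{'clock': 4.7, 'tool_pos': [0.5499, -0.1438, 0.1435], 'ee_rot': [-0.0033, 0.792, -0.6105, 0.0], 'ft_force': [0.3001, 0.8443, 0.6696], 'grip_width': 0.0029}
c [ 0.5786 -0.1402] 0.0475 [(343, 1.039)]
4.75 [ 0.01 -0.1   0.49]
4.8 [ 0.33  0.19 -0.76]
4.85 [ 0.18  0.28 -0.69]
4.9 [0.55 0.12 0.58]
{'clock': 4.95, 'tool_pos': [0.5497, -0.1466, 0.1407], 'ee_rot': [-0.0026, 0.7909, -0.6119, -0.0012], 'ft_force': [-0.5422, 0.9553, -0.2822], 'grip_width': 0.0047}
c [ 0.5788 -0.1403] 0.0474 [(351, 1.048)]
```

Wheel c turned from -0.12 to 1.04 rad and stopped dead. Drag during the stroke was about 2.5 N, so c binds. Its tag goes to red.

```bash
python3 -m pendant '{"grip":[1,1,1,1,1,1,1,1,1],"xyz":[[-0.5,0.1,0],[-1.0,0.2,0],[-1.31,0.26,-0.3],[-1.31,0.26,-0.9],[-1.31,0.26,-1.5],[-1.31,0.26,-2.0],[-1.31,0.26,-2.21],[-1.31,0.26,-2.21],[-1.31,0.26,-2.21]],"turn":[[0,0,0],[0,0,0],[0,0,0],[0,0,0],[0,0,0],[0,0,0],[0,0,0],[0,0,0],[0,0,0]]}'; python3 look.py c4
```

```text
clock: 5.9
tool_pos: [0.4848, -0.1334, 0.0305]
ee_rot: [-0.003, 0.791, -0.612, -0.001]
ft_force: [0.4, -0.4, 0.5]
grip_width: 0.006
{'clock': 5.9, 'tool_pos': [0.4848, -0.1334, 0.0305], 'ee_rot': [-0.0029, 0.7909, -0.6119, -0.0013], 'ft_force': [0.3637, -0.39, 0.4641], 'grip_width': 0.0059}
```

View pics/c4.png

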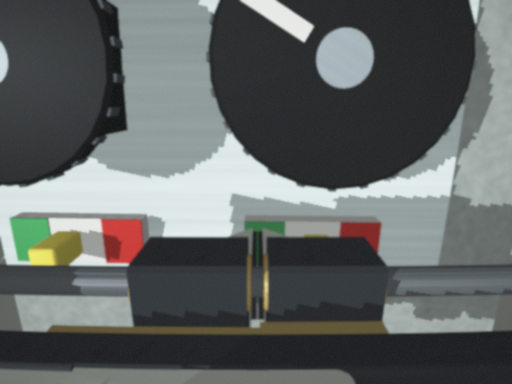

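The wrist view shows the shut fingers in the green half of track c, with the tag at about (315,237) to their right. The gap is clear, so I push towards red.

```bash
python3 -m pendant '{"grip":[1,1,1,1,1,1],"xyz":[[0.02,-0.08,0],[0.04,-0.16,0],[0.06,-0.23,0],[0.08,-0.31,0],[0.098,-0.388,0],[0.098,-0.388,0]],"turn":[[0,0,0],[0,0,0],[0,0,0],[0,0,0],[0,0,0],[0,0,0]]}'
python3 -m pendant '{"grip":[1,1,1,1],"xyz":[[0.02,-0.08,0],[0.04,-0.16,0],[0.06,-0.23,0],[0.06,-0.23,0]],"turn":[[0,0,0],[0,0,0],[0,0,0],[0,0,0]]}'
```

```text
clock: 6.55
tool_pos: [0.4903, -0.1539, 0.031]
ee_rot: [-0.003, 0.791, -0.612, -0.0]
ft_force: [0.3, -0.0, -0.1]
grip_width: 0.002
clock: 6.95
tool_pos: [0.4923, -0.1624, 0.0309]
ee_rot: [-0.004, 0.791, -0.612, -0.003]
ft_force: [-3.0, 8.3, 5.8]
grip_width: 0.004
```

```bash
python3 -m pendant '{"grip":[1,1,1,1,1,1,1],"xyz":[[-0.04,0.16,0],[-0.06,0.23,0],[-0.06,0.23,0.6],[-0.1,0.4,1.4],[-0.5,1.5,2.2],[-0.5,1.7,2.2],[-0.5,1.7,2.2]],"turn":[[0,0,0],[0,0,0],[0,0,0],[0,0,0],[0,0,0],[0,0,0],[0,0,0]]}'; python3 look.py c5
python3 - <<'E'
from h import *
for n in("c5",):
    im=cv2.imread(f"pics/{n}.png");cal=np.load(f"pics/{n}.npy",allow_pickle=True).item();hsv=cv2.cvtColor(im,cv2.COLOR_BGR2HSV)
    H,S,V=[hsv[...,i].astype(int) for i in range(3)]
    for nm,m,z in(("yel",(H>20)&(H<33)&(S>150)&(V>100),.0475),("red",((H<8)|(H>172))&(S>130),.0215),("grn",(H>45)&(H<85)&(S>120),.0215)):
        for a,c,_ in blobs(m,60,5000):
            p=ray("",c,z,cal)[0][:2]-np.array([.5467,-.0150])
            print(nm,a,c,"rail",(p@[.969,.245]).round(4),(p@[-.245,.969]).round(4))
E
```

```text
clock: 7.65
tool_pos: [0.468, -0.0742, 0.1431]
ee_rot: [-0.004, 0.793, -0.61, -0.001]
ft_force: [-0.1, -0.8, 0.6]
grip_width: 0.005
{'clock': 7.65, 'tool_pos': [0.468, -0.0742, 0.1431], 'ee_rot': [-0.0042, 0.7927, -0.6096, -0.0008], 'ft_force': [-0.0931, -0.7809, 0.5869], 'grip_width': 0.0054}
red 626 [ 96.9 185.9] rail -0.0885 0.1044
red 621 [243.9 188. ] rail -0.0887 -0.0253
red 215 [390.1 185.5] rail -0.0846 -0.1528
grn 288 [ 36.4 181.3] rail -0.085 0.1593
grn 567 [183.9 187.4] rail -0.0889 0.0271
grn 578 [332.5 189.6] rail -0.089 -0.1026
```

View pics/c5.png

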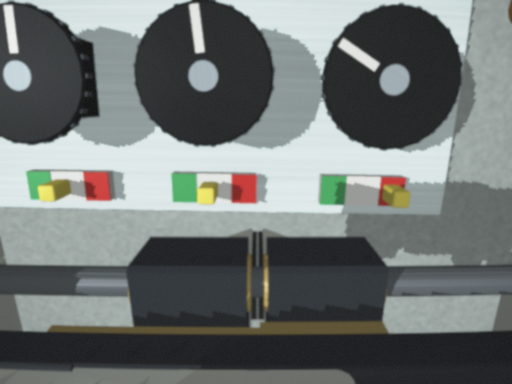

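c's tag sits on the red half at (397,192). Wheels a and b are still near their start angles. Now unit b.

```bash
python3 -m pendant '{"grip":[1,1,1,1,1,1,1],"xyz":[[0.4,0.6,0],[0.8,1.1,0],[1.01,1.39,-0.4],[1.01,1.39,-0.9],[1.01,1.39,-1.3],[1.01,1.39,-1.46],[1.01,1.39,-1.46]],"turn":[[0,0,0],[0,0,0],[0,0,0],[0,0,0],[0,0,0],[0,0,0],[0,0,0]]}'
cat > tags.py <<'E'
import sys
from h import *
n=sys.argv[1]
im=cv2.imread(f"pics/{n}.png");cal=np.load(f"pics/{n}.npy",allow_pickle=True).item();hsv=cv2.cvtColor(im,cv2.COLOR_BGR2HSV)
H,S,V=[hsv[...,i].astype(int) for i in range(3)]
k=np.zeros(H.shape,bool);k[:230]=1
for a,c,l in blobs((H>18)&(H<36)&(S>120)&(V>70)&k,60,5000):
    ys=np.nonzero(l)[0]; top=l&(np.arange(384)[:,None]>ys.max()-13)
    v,u=np.nonzero(top)
    p=ray("",(u.mean(),v.mean()),.0475,cal)[0][:2]-np.array([.5467,-.0150])
    print("yel",a,c,"top at rail",(p@[.969,.245]).round(4),(p@[-.245,.969]).round(4), V[l].mean().round())
E
python3 tags.py c5
python3 -m pendant '{"grip":[1,1,1,1],"xyz":[[0,0,-0.05],[0,0,-0.1],[0,0,-0.12],[0,0,-0.12]],"turn":[[0,0,0],[0,0,0],[0,0,0],[0,0,0]]}'
```

```text
clock: 8.4
tool_pos: [0.5172, -0.008, 0.0674]
ee_rot: [-0.003, 0.792, -0.611, -0.002]
ft_force: [-0.5, -0.5, -1.6]
grip_width: 0.004
yel 473 [ 53.1 189.8] top at rail -0.0877 0.1293 171.0
yel 339 [206.5 192.8] top at rail -0.0889 0.004 205.0
yel 463 [395.5 195.6] top at rail -0.0897 -0.1488 146.0
clock: 8.8
tool_pos: [0.518, -0.0084, 0.0623]
ee_rot: [-0.003, 0.792, -0.611, -0.001]
ft_force: [-0.3, -0.8, 5.5]
grip_width: 0.001
```

```bash
python3 -m pendant '{"grip":[1,1,1],"xyz":[[0,0,-0.02],[0,0,-0.03],[0,0,-0.03]],"turn":[[0,0,0],[0,0,0],[0,0,0]]}'
python3 -m pendant '{"grip":[1,1,1,1],"xyz":[[-0.012,-0.077,0],[-0.015,-0.153,0],[-0.006,-0.23,0],[0.012,-0.304,0]],"turn":[[0,0,0],[0,0,0],[0,0,0],[0,0,0]]}'; python3 look.py b1; python3 ang.py c5 b;python3 ang.py b1 b
```

```text
clock: 9.1
tool_pos: [0.5181, -0.0085, 0.0615]
ee_rot: [-0.003, 0.792, -0.611, -0.001]
ft_force: [-2.4, 0.1, 6.5]
grip_width: 0.004
clock: 9.5
tool_pos: [0.5196, -0.0234, 0.0624]
ee_rot: [-0.003, 0.792, -0.611, -0.0]
ft_force: [0.4, 2.2, 6.0]
grip_width: 0.005
{'clock': 9.5, 'tool_pos': [0.5196, -0.0234, 0.0624], 'ee_rot': [-0.0034, 0.7917, -0.6109, -0.0004], 'ft_force': [0.396, 2.2331, 6.031], 'grip_width': 0.005}
b [ 0.5473 -0.0146] 0.0475 [(426, 0.133)]
b [ 0.547  -0.0154] 0.0525 [(11, -3.01), (734, 0.592)]
```

```bash
python3 -m pendant '{"grip":[1,1,1,1,1,1,1,1,1],"xyz":[[0.064,-0.136,-0.02],[0.16,-0.25,-0.02],[0.282,-0.336,-0.02],[0.422,-0.388,0.1],[0.568,-0.402,0.5],[0.568,-0.402,0.9],[0.3,-0.3,1.3],[0,0,1.6],[0,0,1.6]],"turn":[[0,0,0],[0,0,0],[0,0,0],[0,0,0],[0,0,0],[0,0,0],[0,0,0],[0,0,0],[0,0,0]]}'; python3 look.py b2; python3 ang.py b2 b;  python3 - <<'E'
from h import *
for i in range(3): optics.grab_frame("wrist")
E
python3 look.py b3; python3 ang.py b3 b
```

```text
clock: 10.45
tool_pos: [0.5197, -0.0226, 0.1444]
ee_rot: [-0.004, 0.792, -0.61, 0.001]
ft_force: [1.2, -0.1, -0.0]
grip_width: 0.008
{'clock': 10.45, 'tool_pos': [0.5197, -0.0226, 0.1444], 'ee_rot': [-0.0039, 0.7922, -0.6102, 0.0008], 'ft_force': [1.2065, -0.0977, -0.034], 'grip_width': 0.0082}
b [ 0.5474 -0.0141] 0.0473 [(331, 1.348)]
{'clock': 10.65, 'tool_pos': [0.52, -0.0252, 0.1419], 'ee_rot': [-0.003, 0.7912, -0.6116, -0.0002], 'ft_force': [0.2724, -0.2756, -0.1596], 'grip_width': 0.0042}
b [ 0.5473 -0.0143] 0.0474 [(334, 1.346)]
```

```bash
python3 -m pendant '{"grip":[1,1,1,1,1,1,1,1,1],"xyz":[[-0.2,0.7,0],[-0.4,1.4,0],[-0.55,2.2,0],[-0.66,2.93,-0.3],[-0.66,2.93,-0.7],[-0.66,2.93,-1.1],[-0.66,2.93,-1.4],[-0.66,2.93,-1.46],[-0.66,2.93,-1.46]],"turn":[[0,0,0],[0,0,0],[0,0,0],[0,0,0],[0,0,0],[0,0,0],[0,0,0],[0,0,0],[0,0,0]]}'; python3 look.py a0; python3 ang.py a0 a
python3 -m pendant '{"grip":[1,1,1,1],"xyz":[[0,0,-0.04],[0,0,-0.08],[0,0,-0.09],[0,0,-0.09]],"turn":[[0,0,0],[0,0,0],[0,0,0],[0,0,0]]}'
```

```text
clock: 11.6
tool_pos: [0.4867, 0.1209, 0.0681]
ee_rot: [-0.003, 0.791, -0.612, -0.001]
ft_force: [-0.4, -0.4, 0.5]
grip_width: 0.005
{'clock': 11.6, 'tool_pos': [0.4867, 0.1209, 0.0681], 'ee_rot': [-0.0025, 0.7909, -0.6119, -0.001], 'ft_force': [-0.3557, -0.3886, 0.4879], 'grip_width': 0.0054}
a [0.5151 0.1106] 0.0524 [(709, 0.032)]
clock: 12.05
tool_pos: [0.4881, 0.1211, 0.065]
ee_rot: [-0.004, 0.791, -0.612, 0.0]
ft_force: [0.9, 0.1, 3.9]
grip_width: 0.004
```

```bash
python3 -m pendant '{"grip":[1,1,1,1],"xyz":[[0,0,-0.03],[0,0,-0.055],[0,0,-0.055],[0,0,-0.055]],"turn":[[0,0,0],[0,0,0],[0,0,0],[0,0,0]]}'
```

```text
clock: 12.45
tool_pos: [0.4882, 0.1212, 0.0626]
ee_rot: [-0.004, 0.791, -0.612, 0.0]
ft_force: [-0.7, -0.7, 6.2]
grip_width: 0.007
```

```bash
python3 -m pendant '{"grip":[1,1,1,1],"xyz":[[-0.022,-0.07,0],[-0.034,-0.146,0],[-0.036,-0.22,0],[-0.028,-0.298,0]],"turn":[[0,0,0],[0,0,0],[0,0,0],[0,0,0]]}'; python3 look.py a1; python3 ang.py a1 a
```

```text
clock: 12.85
tool_pos: [0.4874, 0.107, 0.0632]
ee_rot: [-0.004, 0.791, -0.612, 0.001]
ft_force: [-0.2, 0.8, 6.6]
grip_width: 0.006
{'clock': 12.85, 'tool_pos': [0.4874, 0.107, 0.0632], 'ee_rot': [-0.0044, 0.7911, -0.6117, 0.0007], 'ft_force': [-0.1697, 0.8258, 6.5568], 'grip_width': 0.0058}
a [0.5151 0.1106] 0.0527 [(11, -3.118), (751, 0.475)]
```

```bash
python3 -m pendant '{"grip":[1,1,1,1,1,1,1,1,1],"xyz":[[0.04,-0.142,-0.01],[0.118,-0.274,-0.01],[0.228,-0.382,-0.01],[0.36,-0.458,0.1],[0.508,-0.496,0.5],[0.508,-0.496,0.9],[0.3,-0.3,1.3],[0,0,1.6],[0,0,1.6]],"turn":[[0,0,0],[0,0,0],[0,0,0],[0,0,0],[0,0,0],[0,0,0],[0,0,0],[0,0,0],[0,0,0]]}'; python3 look.py a2; python3 ang.py a2 a;  python3 - <<'E'
from h import *
for i in range(3): optics.grab_frame("wrist")
E
python3 look.py a3; python3 ang.py a3 a
```

```text
clock: 13.8
tool_pos: [0.4869, 0.1086, 0.145]
ee_rot: [-0.005, 0.792, -0.611, 0.001]
ft_force: [0.6, -0.3, 0.4]
grip_width: 0.004
{'clock': 13.8, 'tool_pos': [0.4869, 0.1086, 0.145], 'ee_rot': [-0.0051, 0.7919, -0.6106, 0.0014], 'ft_force': [0.6178, -0.3175, 0.433], 'grip_width': 0.0037}
a [0.5161 0.1119] 0.0473 [(319, 1.823)]
{'clock': 14.0, 'tool_pos': [0.4876, 0.1052, 0.1425], 'ee_rot': [-0.0037, 0.7906, -0.6124, 0.0007], 'ft_force': [-0.6081, 0.2417, 0.4426], 'grip_width': 0.0036}
a [0.5161 0.1119] 0.0472 [(324, 1.821)]
```

Wheel a turned 1.79 rad from the same stroke, about 0.6 rad of it coasting. Its drag was about 0.8 N and its preload was higher, so a runs free. Wheel b turned 1.21 rad with about 2.2 N drag and no coasting, so b binds. Tag a goes to green.

```bash
python3 -m pendant '{"grip":[1,1,1,1,1,1,1,1,1],"xyz":[[-0.5,-0.5,0],[-0.9,-0.85,0],[-1.01,-0.95,-0.3],[-1.01,-0.95,-0.9],[-1.01,-0.95,-1.5],[-1.01,-0.95,-2.0],[-1.01,-0.95,-2.17],[-1.01,-0.95,-2.17],[-1.01,-0.95,-2.17]],"turn":[[0,0,0],[0,0,0],[0,0,0],[0,0,0],[0,0,0],[0,0,0],[0,0,0],[0,0,0],[0,0,0]]}'
python3 -m pendant '{"grip":[1,1,1,1,1,1,1],"xyz":[[-0.02,0.08,0],[-0.04,0.16,0],[-0.06,0.23,0],[-0.08,0.31,0],[-0.1,0.39,0],[-0.12,0.46,0],[-0.12,0.46,0]],"turn":[[0,0,0],[0,0,0],[0,0,0],[0,0,0],[0,0,0],[0,0,0],[0,0,0]]}'
```

```text
clock: 14.95
tool_pos: [0.4376, 0.0578, 0.0343]
ee_rot: [-0.004, 0.79, -0.612, 0.001]
ft_force: [-0.2, -0.8, 0.6]
grip_width: 0.004
clock: 15.65
tool_pos: [0.4319, 0.0816, 0.0346]
ee_rot: [-0.004, 0.791, -0.612, 0.001]
ft_force: [1.3, -1.2, 0.5]
grip_width: 0.005
```

```bash
python3 -m pendant '{"grip":[1,1,1],"xyz":[[-0.02,0.08,0],[-0.035,0.13,0],[-0.035,0.13,0]],"turn":[[0,0,0],[0,0,0],[0,0,0]]}'
```

```text
clock: 15.95
tool_pos: [0.43, 0.0886, 0.0345]
ee_rot: [-0.004, 0.791, -0.612, 0.001]
ft_force: [0.1, 0.1, 1.3]
grip_width: 0.004
```

```bash
python3 -m pendant '{"grip":[1,1,1],"xyz":[[-0.012,0.05,0],[-0.015,0.06,0],[-0.015,0.06,0]],"turn":[[0,0,0],[0,0,0],[0,0,0]]}'
```

```text
clock: 16.25
tool_pos: [0.4293, 0.0909, 0.0345]
ee_rot: [-0.004, 0.791, -0.612, 0.001]
ft_force: [2.1, -3.7, -0.3]
grip_width: 0.003
```

```bash
python3 -m pendant '{"grip":[1,1,1],"xyz":[[-0.012,0.05,0],[-0.015,0.06,0],[-0.015,0.06,0]],"turn":[[0,0,0],[0,0,0],[0,0,0]]}'
```

```text
clock: 16.55
tool_pos: [0.4292, 0.0913, 0.0345]
ee_rot: [-0.003, 0.79, -0.613, 0.002]
ft_force: [4.1, -8.5, 0.6]
grip_width: 0.005
```

```bash
python3 -m pendant '{"grip":[1,1,1,1,1,1,1,1,1,1,1],"xyz":[[0.02,-0.1,0],[0.04,-0.16,0],[0.04,-0.16,0.6],[0.04,-0.16,1.2],[0.2,-0.8,1.3],[0.35,-1.5,1.3],[0.47,-1.91,1.3],[0.47,-1.91,0.9],[0.47,-1.91,0.4],[0.47,-1.91,0],[0.47,-1.91,0]],"turn":[[0,0,0],[0,0,0],[0,0,0],[0,0,0],[0,0,0],[0,0,0],[0,0,0],[0,0,0],[0,0,0],[0,0,0],[0,0,0]]}'
python3 -m pendant '{"grip":[1,1,1,1,1,1,1],"xyz":[[0.02,-0.08,0],[0.04,-0.16,0],[0.06,-0.23,0],[0.08,-0.31,0],[0.1,-0.39,0],[0.12,-0.46,0],[0.12,-0.46,0]],"turn":[[0,0,0],[0,0,0],[0,0,0],[0,0,0],[0,0,0],[0,0,0],[0,0,0]]}'
```

```text
clock: 17.65
tool_pos: [0.4501, -0.0035, 0.0323]
ee_rot: [-0.002, 0.79, -0.613, -0.001]
ft_force: [-0.4, 0.1, 0.5]
grip_width: 0.004
clock: 18.35
tool_pos: [0.4566, -0.0274, 0.0326]
ee_rot: [-0.002, 0.79, -0.613, -0.0]
ft_force: [-0.4, 1.1, 0.1]
grip_width: 0.004
```

```bash
python3 -m pendant '{"grip":[1,1,1],"xyz":[[0.02,-0.08,0],[0.035,-0.13,0],[0.035,-0.13,0]],"turn":[[0,0,0],[0,0,0],[0,0,0]]}'; python3 -m pendant '{"grip":[1,1,1],"xyz":[[0.01,-0.04,0],[0.015,-0.06,0],[0.015,-0.06,0]],"turn":[[0,0,0],[0,0,0],[0,0,0]]}'
```

```text
clock: 18.65
tool_pos: [0.4585, -0.0344, 0.0325]
ee_rot: [-0.002, 0.79, -0.613, -0.0]
ft_force: [-0.2, 1.9, 0.8]
grip_width: 0.01
clock: 18.95
tool_pos: [0.4591, -0.0367, 0.0325]
ee_rot: [-0.002, 0.79, -0.613, -0.0]
ft_force: [-1.0, 3.7, 1.0]
grip_width: 0.007
```

```bash
python3 -m pendant '{"grip":[1,1,1],"xyz":[[0.01,-0.04,0],[0.015,-0.06,0],[0.015,-0.06,0]],"turn":[[0,0,0],[0,0,0],[0,0,0]]}'
```

```text
clock: 19.25
tool_pos: [0.4592, -0.037, 0.0325]
ee_rot: [-0.003, 0.791, -0.612, -0.002]
ft_force: [-3.4, 8.4, 2.9]
grip_width: 0.006
```

Tag b is on its stop at 8.4 N. I back off, lift clear and check.

```bash
python3 -m pendant '{"grip":[1,1,1,1,1,1,1,1,1],"xyz":[[-0.02,0.1,0],[-0.04,0.16,0],[-0.04,0.16,0.6],[-0.04,0.16,1.3],[-0.04,0.16,2.0],[-0.3,0.16,2.7],[-0.6,0.16,3.3],[-0.6,0.16,3.3],[-0.6,0.16,3.3]],"turn":[[0,0,0],[0,0,0],[0,0,0],[0,0,0],[0,0,0],[0,0,0],[0,0,0],[0,0,0],[0,0,0]]}'; python3 look.py f1; python3 tags.py f1; python3 ang.py f1 abc
python3 - <<'E'
from h import *
a=optics.grab_frame("top");cv2.imwrite("pics/topf.png",a[:,:,::-1])
i=cv2.imread("pics/f1.png"); t=cv2.resize(a[180:310,150:370,::-1],(512,302))
cv2.imwrite("pics/final.png",np.vstack([i[:290],t]))
E
```

```text
clock: 20.15
tool_pos: [0.4296, -0.03, 0.198]
ee_rot: [-0.003, 0.79, -0.613, -0.0]
ft_force: [-1.0, 0.1, -0.2]
grip_width: 0.007
{'clock': 20.15, 'tool_pos': [0.4296, -0.03, 0.198], 'ee_rot': [-0.0026, 0.7903, -0.6128, -0.0001], 'ft_force': [-0.9699, 0.1462, -0.2243], 'grip_width': 0.0074}
yel 293 [114.2 151. ] top at rail -0.0883 0.1501 171.0
yel 258 [296.9 152.6] top at rail -0.0898 -0.0222 207.0
yel 349 [428.3 153.8] top at rail -0.0897 -0.1471 195.0
a [0.514  0.1097] 0.0493 [(261, 1.711)]
b [ 0.547  -0.0142] 0.0474 [(278, 1.327)]
c [ 0.5753 -0.1372] 0.0508 [(268, 0.887)]
```

View pics/final.png

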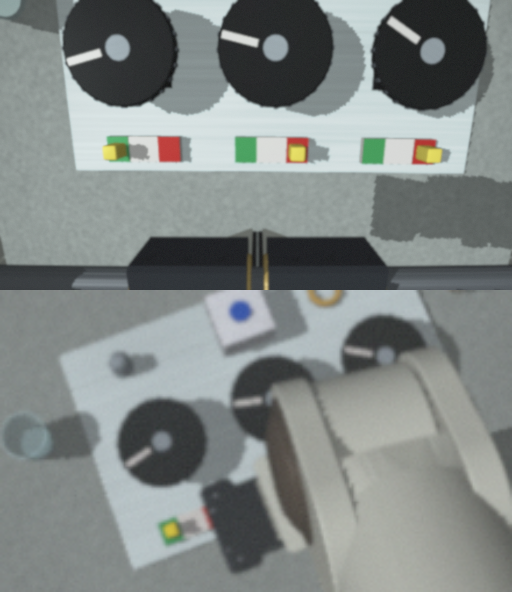

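The wrist view shows tag a on green at (110,152), b on red at (297,153) and c on red at (430,155). The tag centres include a visible side face, so I check the outer top edges; fully home should read ±31 mm from each unit.

Run:
```python
from h import *
im=cv2.imread("pics/f1.png");cal=np.load("pics/f1.npy",allow_pickle=True).item();hsv=cv2.cvtColor(im,cv2.COLOR_BGR2HSV)
H,S,V=[hsv[...,i].astype(int) for i in range(3)];k=np.zeros(H.shape,bool);k[:230]=1
for (a,c,l),y0 in zip(blobs((H>18)&(H<36)&(S>120)&(V>70)&k,60,5000),(.13,0,-.13)):
    v,u=np.nonzero(l);o=[]
    for q in(np.percentile(u,2),np.percentile(u,98)):
        p=ray("",(q,c[1]+2),.0475,cal)[0][:2]-np.array([.5473,-.0143]);o.append(round(float(p@[-.245,.969]-y0),4))
    print(c,o)
```

```text
[114.2 151. ] [0.0293, 0.0099]
[296.9 152.6] [-0.0152, -0.0302]
[428.3 153.8] [-0.0063, -0.0286]
```

b and a read home. c reads 1–2 mm short, which is within error, but a second push on c costs little.

```bash
python3 -m pendant '{"grip":[1,1,1,1,1,1,1,1,1,1,1],"xyz":[[0.3,-0.6,0],[0.6,-1.2,0],[0.9,-1.8,-0.3],[1.21,-2.47,-0.6],[1.21,-2.47,-1.2],[1.21,-2.47,-1.8],[1.21,-2.47,-2.4],[1.21,-2.47,-2.9],[1.21,-2.47,-3.2],[1.21,-2.47,-3.27],[1.21,-2.47,-3.27]],"turn":[[0,0,0],[0,0,0],[0,0,0],[0,0,0],[0,0,0],[0,0,0],[0,0,0],[0,0,0],[0,0,0],[0,0,0],[0,0,0]]}'
python3 -m pendant '{"grip":[1,1,1,1],"xyz":[[0.02,-0.08,0],[0.03,-0.12,0],[0.04,-0.17,0],[0.04,-0.17,0]],"turn":[[0,0,0],[0,0,0],[0,0,0],[0,0,0]]}'
```

```text
clock: 21.35
tool_pos: [0.4891, -0.1524, 0.0325]
ee_rot: [-0.002, 0.791, -0.612, -0.003]
ft_force: [0.6, -0.2, 0.5]
grip_width: 0.008
clock: 21.75
tool_pos: [0.4917, -0.1619, 0.0332]
ee_rot: [-0.002, 0.79, -0.613, -0.002]
ft_force: [-0.4, 0.1, -0.8]
grip_width: 0.008
```

```bash
python3 -m pendant '{"grip":[1,1,1],"xyz":[[0.01,-0.04,0],[0.015,-0.06,0],[0.015,-0.06,0]],"turn":[[0,0,0],[0,0,0],[0,0,0]]}';  python3 -m pendant '{"grip":[1,1,1],"xyz":[[0.005,-0.02,0],[0.01,-0.04,0],[0.01,-0.04,0]],"turn":[[0,0,0],[0,0,0],[0,0,0]]}'
```

```text
clock: 22.05
tool_pos: [0.4918, -0.1626, 0.0332]
ee_rot: [-0.003, 0.791, -0.612, -0.003]
ft_force: [-1.6, 5.7, 2.4]
grip_width: 0.002
clock: 22.35
tool_pos: [0.4918, -0.1627, 0.0331]
ee_rot: [-0.003, 0.791, -0.612, -0.004]
ft_force: [-2.0, 6.4, 3.8]
grip_width: 0.001
```

The tool stopped at the same place (y -0.1627), so c's tag is home. I retreat, do a last numeric check and hand in.

```bash
python3 -m pendant '{"grip":[1,1,1,1,1,1,1,1,1,1],"xyz":[[-0.02,0.1,0],[-0.04,0.16,0],[-0.04,0.16,0.6],[-0.04,0.16,1.3],[-0.04,0.16,2.0],[-0.5,0.9,2.7],[-1.0,1.8,3.3],[-1.24,2.6,3.3],[-1.24,2.6,3.3],[-1.24,2.6,3.3]],"turn":[[0,0,0],[0,0,0],[0,0,0],[0,0,0],[0,0,0],[0,0,0],[0,0,0],[0,0,0],[0,0,0],[0,0,0]]}'; python3 look.py f2; python3 tags.py f2; python3 ang.py f2 abc; python3 -c "
from workcell import robot;print(robot.job_done())"
```

```text
clock: 23.35
tool_pos: [0.4299, -0.0322, 0.1988]
ee_rot: [-0.003, 0.792, -0.611, -0.003]
ft_force: [0.4, -0.9, -0.6]
grip_width: 0.002
{'clock': 23.35, 'tool_pos': [0.4299, -0.0322, 0.1988], 'ee_rot': [-0.0031, 0.792, -0.6105, -0.003], 'ft_force': [0.4182, -0.9305, -0.5799], 'grip_width': 0.0021}
yel 290 [113.7 149.1] top at rail -0.0882 0.15 170.0
yel 264 [295.7 152. ] top at rail -0.0898 -0.0223 206.0
yel 348 [427.2 154. ] top at rail -0.0896 -0.1472 194.0
a [0.5141 0.1093] 0.0497 [(262, 1.707)]
b [ 0.5469 -0.0143] 0.0474 [(276, 1.324)]
c [ 0.5748 -0.1377] 0.0508 [(269, 0.876)]
the job is handed in; nothing more can be done
None
```

I stroked all three wheels, set their tags and handed the job in at about 23 s. The highest pressing force I read was 7.2 N, but force is only reported at the end of each move.

| Unit | Wheel turn (rad) | Drag felt (N) | After the flick | Verdict | Tag |
|---|---|---|---|---|---|
| a (left) | about 1.8 | about 0.8 | coasted about 0.6 rad beyond what b and c turned | free | green |
| b (middle) | about 1.2 | about 2.2 | no coasting seen | binds | red |
| c (right) | about 1.15 | about 2.6 | no coasting seen | binds | red |

- **Drag readings:** each is one noisy reading (±0.5–1 N). a's is well above the stated limit for a free wheel, so coasting decided the verdicts. I did not repeat any flick.
- **Tags:** each was pushed until the force rose to 6–9 N with no further travel. The last camera check put the outer edges at +29, -30 and -29 mm from each unit's centre, against ±31 mm when fully home.
- **Tag c:** it read shortest, so I pushed it again. The tool stopped at the same place within 0.5 mm.
- **Angle disagreement:** in the last wide view c's wheel read 0.88 rad instead of 1.04, and a's 1.71 instead of 1.82. The wheel-centre fit was poorer in that view, so I trust the close-up values. Even at the lower reading c has turned about 1.0 rad, more than the eighth of a turn (0.785 rad).
- **Other things on the bench:** I never moved the tool to any of them. I did not measure their positions again at the end.

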